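Clamp a flow cell in its station

TASK

Put the loose flow cell into the open clamping station, flat on the plate and pushed gently home against both of its low stops, then push the toggle clamp's handle down past its over-centre point until it rests on its stop and the spindle holds the cell locked. The cell has glass in it and the clamp is a light one, so feel your way and never lean hard on either; leave the other things on the bench alone and the clamp locked.

Things in the scene. Friction and masses are not known exactly. Their poses are not given: they have to be found in the camera images.
- station: Clamping station fixed to the bench: grey aluminium plate, x -65..65, y -205..155 mm, top at z = 12 mm, a corner nest at its +y end, a steel toggle clamp behind it. Origin on the bench surface, z up. The clamp's base fills x -32..32, y -41..33 mm up to z = 16, x -19..19, y -28..28 up to z = 46 and y -4..22 up to z = 88. The handle swings in the y-z plane at x = 0, from above the base down to -y.
- nest (a point): Where the flow cell's centre lies when it stands home against both stops: station x = 0, y = 105, z = 29 mm; axes as the station's. The nest is open towards -x, +y and upwards.
- side_stop (a point): Middle of the face of the low steel side stop, in the plane of the plate's top: station x = 23, y = 105, z = 12 mm. The face looks to the station's -x; the stop is 58 mm long (y), 8 mm thick and stands 7 mm above the plate.
- rear_stop (a point): Middle of the face of the low steel rear stop, in the plane of the plate's top: station x = 0, y = 73, z = 12 mm. The face looks to the station's +y; the stop is 40 mm long (x), 8 mm thick and stands 7 mm above the plate.
- cell_centre (a point): Centre of the loose flow cell: white block 46 (x) x 64 (y) x 34 mm (z up), dark window in each long side, steel top with two ports (10 mm wide, 5 mm tall) at y = -23 and 23; about 0.18 kg; slides on the plate with 1 to 3 N. Starts on the bench, turned up to 40 deg. In the nest its y is along the station's y, either way round. Grasp it across the 46 mm, fingertips 8 mm or more above its underside.
- clamp_pivot (a point): Pivot of the clamp's arm: station x = 0, y = 10, z = 75 mm, its axis along the station's x. The steel arm is 14 mm wide and reaches 104 mm from it. Open, the arm stands upright (y -14..8, up to z = 180 mm), its spindle pointing to +y at z = 170 mm, out to y = 42 mm. Locked, it lies level and the spindle stands on the middle of the nest.
- grip (a point): On the axis of the handle's round grey grip (20 mm thick, round ends; its end is 35 mm beyond this point). Its -y axis points to the free end, its z axis out of the side to push. Open, the handle leans 21 degrees back from upright, locked it is 3 degrees above level. This point's path, station (y, z) in mm: open (-49,168), (-83,156), (-109,148), (-134,142), (-143,124), locked (-149,92).
- handle (a joint): Angle of the handle against the clamp's arm, rad: 0 open, as it starts; the tip meets the cell near 2.4; dead centre near 2.68; locked on its stop at 2.76. It swings with 1 to 12 N of drag at the grip and stays where left; once the tip meets the cell the push needed rises to 7 to 17 N (the spindle is never set quite alike), then falls away past dead centre and it snaps on to its stop.
- rubber_tip: Black rubber tip at the end of the clamp's spindle, 15 mm across, 12 mm tall; origin at the centre of its pressing face. It gives by 3 to 4 mm when the clamp is locked.
- bottle: Bystander: reagent bottle with a blue cap, 52 mm across, 110 mm tall; origin at the centre of its underside.
- dishes: Bystander: stack of three small clear dishes, 57 mm across, 46 mm tall; origin at the centre of its underside.
- slide_box: Bystander: grey slide box 102 x 87 x 33 mm; origin at the centre of its underside.
Mind the look-alikes: they are no part of the job. What is shaped like the part that bears cell_centre but pink or turquoise is not meant.

How it is judged:
By the outcome, as a careful person would: the job done as asked, in the order asked, and still so for the second after the job is handed in, with the robot touching nothing.
It also fails if it takes over 72 s, if anything falls off the work surface, if the arm or the gripper's body presses on something with over 40 N, if the wrist force passes 120 N, or if a joint passes its speed limit or range.

ROBOT

A 6-joint arm with a two-finger parallel gripper is mounted at the origin on the work surface. World frame = base frame: x ahead of the robot, y to its left, z up, the work surface at z = 0. Lengths are in mm, angles in rad, forces in N, time in s.
With the tool pointing down it reaches from about 350 to 975 mm from the base axis. Payload 7.1 kg.
Tool frame: the origin (TCP) lies at the very end of the fingers, on their centre line; the grasp point (between the pads) lies 19 mm behind it; z points along the fingers, y is the line along which they close (so a half turn about z gives the same grasp; the last joint's range is limited). The gripper opens to 88 mm and grips with 3 to 60 N. Pads are 20 mm wide; open, the fingers measure 115 mm over their backs; the gripper's body (75 mm by 178 mm) begins 61 mm behind the grasp point.
Start: joints at [1.32, 0.423, 1.63, -0, 1.089, -0.019], TCP at [143.55, 608.275, 194.975] pointing down, gripper open.
Joint ranges: [-3, 3], [-0.9, 2.11], [0.09, 2.58], [-1.31, 4.45], [0.11, 2.69], [-2.54, 2.54]. Speed limits (rad/s): [2.39, 2.39, 3.01, 3.14, 3.14, 3.14].

INTERFACE

Orientations are given as a unit quaternion [x, y, z, w].
In Python, from bench import * gives the robot as it stands. The module is installed in compiled form; this text tells all that it offers.
- The arm moves only by the tool move_arm, never from a script. Its argument "commands" is a list of rows, each a list of 4 numbers: the shift along the tool's x, y, z in mm, then the turn about the tool's z in rad. A call has 1 to 12 rows; each row shifts and turns the commanded pose from where the row before left it, along the tool's axes as they then stand; what a row does not reach is not made up. A row lasts 1/10 s, in which the tool goes at most 50 mm and 8.59 degrees, less where a joint would pass 70% of its speed; a pose out of reach is approached as far as the arm can. A call is refused whole if a number of a shift passes 50 or a number of a turn 0.15, either way. A call with a gripper value outside its range is refused whole. "claw" is the opening, from 0 (shut) to 1 (fully open), set as the call begins (left out, the last holds). The fingers move at their own pace and stop on an object; "squeeze" is the grip in N (left out, the last holds). Time passes only in rows, so rows that do not move let the fingers close. It gives the time, the measured TCP pose, the force, the opening and the grip force at its end, in the units of the state.
- state(): the state, without advancing time (a new reading comes with each control period).
- camera(name): name is "side" or "top"; returns (picture, depth): 384x512x3 uint8, red, green, blue; 384x512 float32, mm along the optical axis (not along the pixel's ray), 0 where there is no reading.
- camera_info(name): a dict with "fx", "fy", "cx", "cy" (pixels), "extrinsics" (4x4, takes a point from world to camera coordinates). Camera axes: x right, y up, looking along -z (the intrinsics and any distortion apply to the point x, -y, -z); pixel columns grow to the right and rows downward; lengths in mm; the calibration is good to about 2 mm. A picture is of the moment at which its call begins. camera_info takes no time and is no camera call.
- close_job(): hands the job in; it is judged then, once.
The state is a dict: "t": time; "joints": joint angles; "qd": joint speeds; "effort": joint torques, N m; "tool_pos": TCP position; "orientation": TCP orientation; "ft_force": force on the tool from outside, world axes, zero at the start; "moment": the same for the moment, N m; "opening": opening from 0.0 (shut) to 1.0 (fully open); "grasp_force": force on a finger pad.
Only numpy, scipy, OpenCV 4.12 (cv2) and the standard library are available. Lean on these libraries where they do the work, as an engineer would, in place of code of your own. Each camera call takes 0.05 s, during which the arm holds its last target. There are 200 camera calls.

## Working session

There is one attempt and no reset: what is moved stays moved. The work goes in short steps, Python scripts to look and compute and a tool call to move; the robot and the scene stay as the last step left them, time stands still between calls to the robot, and variables do not carry over. Pictures are saved under pics/ and viewed, at most 14 in all, crops included, and the job is handed in when it is done.

Besides the shell and the picture viewer there is one more tool, called as name(argument=value, ...) on one line, values as JSON. move_arm: Moves the arm, as the interface text tells. Its arguments: {"type":"object","properties":{"commands":{"type":"array","items":{"type":"array","items":{"type":"number"}}},"claw":{"type":"number"},"squeeze":{"type":"number"}},"required":["commands"]}

```bash
mkdir -p pics; cat > h.py <<'E'
from bench import *
import numpy as np, cv2
from scipy.spatial.transform import Rotation as R
def cloud(name):
    im,d=camera(name); K=camera_info(name)
    v,u=np.mgrid[0:384,0:512]
    E=np.array(K["extrinsics"])
    p=np.stack([(u-K["cx"])/K["fx"]*d,-(v-K["cy"])/K["fy"]*d,-d],-1)
    w=(p-E[:3,3])@E[:3,:3]
    w[d==0]=np.nan
    return im,d,w
def save(im,n): cv2.imwrite("pics/"+n,cv2.cvtColor(im,cv2.COLOR_RGB2BGR))
E
python3 - <<'E'
from h import *
print(state())
for n in("top","side"):
    im,d,w=cloud(n); np.savez(n+"0.npz",im=im,d=d,w=w); save(im,n+"0.png")
    K=camera_info(n); print(K)
a=cv2.imread("pics/top0.png");b=cv2.imread("pics/side0.png")
E
```

```text
{'t': 0.0, 'joints': array([ 1.32001683e+00,  4.23823573e-01,  1.63066341e+00,  2.42530238e-05,
        1.08861194e+00, -1.90170563e-02]), 'qd': array([-3.05820408e-04,  1.80438918e-04, -1.21903054e-05,  9.35226556e-04,
        3.20970688e-04,  2.41701762e-03]), 'effort': array([-1.27664996e-03, -5.44613957e+01, -2.73658043e+01,  6.43929234e-02,
        2.28743203e-02, -8.66793152e-05]), 'tool_pos': array([143.39077242, 607.7255557 , 194.22296265]), 'orientation': array([ 1.15627602e-01,  9.93292349e-01, -7.44848845e-04, -1.11930906e-04]), 'ft_force': array([-0.33921429,  0.01111514, -0.128022  ]), 'moment': array([-0.03463847,  0.00445049,  0.01650219]), 'grasp_force': 0.0, 'opening': 0.9984859643843834}
{'fx': 384.46305322739227, 'fy': 384.46305322739227, 'cx': 252.5511719551149, 'cy': 191.74501160206577, 'extrinsics': array([[ 2.75715298e-02, -9.99577798e-01,  9.16712913e-03,
         9.45808613e+00],
       [ 9.79577215e-01,  2.88447748e-02,  1.98988592e-01,
        -5.85937483e+02],
       [-1.99169002e-01,  3.49349092e-03,  9.79958930e-01,
        -9.66578554e+02],
       [ 0.00000000e+00,  0.00000000e+00,  0.00000000e+00,
         1.00000000e+00]])}
{'fx': 470.77652262727196, 'fy': 470.77652262727196, 'cx': 261.2151106668279, 'cy': 185.33114309506087, 'extrinsics': array([[ 9.93377291e-01, -1.14862092e-01,  2.87374101e-03,
        -5.64693996e+02],
       [ 6.23372768e-02,  5.59792718e-01,  8.26284562e-01,
        -1.50707486e+02],
       [-9.65174730e-02, -8.20633178e-01,  5.63245564e-01,
        -1.18126868e+03],
       [ 0.00000000e+00,  0.00000000e+00,  0.00000000e+00,
         1.00000000e+00]])}
```

View pics/top0.png

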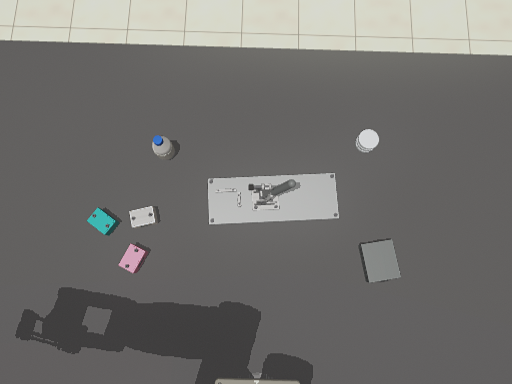

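View pics/side0.png

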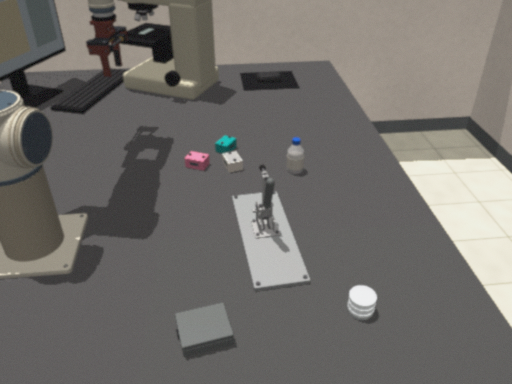

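The top view shows the white cell at about (143,217), with turquoise at (102,221) and pink at (132,258). The plate spans cols 208–338 and rows 175–224, with the nest stops at (226,190) and (239,199), so station axes lie close to world axes. I'll measure it all now.

```bash
python3 - <<'E'
from h import *
z=np.load("top0.npz"); im,d,w=z["im"],z["d"],z["w"]
u=np.arange(512)
def rect(mask,n):
    p=w[mask][:,:2].astype(np.float32); r=cv2.minAreaRect(p); print(n,mask.sum(),r, np.median(w[mask][:,2])); print(cv2.boxPoints(r).round(1).tolist()); return r
V,U=np.mgrid[0:384,0:512]
box=lambda a,b,c,e:(U>=a)&(U<=b)&(V>=c)&(V<=e)
Z=w[...,2]
print("bench z",np.nanmedian(Z[box(180,200,100,170)]), np.nanmedian(Z[box(300,330,185,215)]))
g=im.astype(int).mean(-1)
rect(box(200,345,165,235)&(g>100)&(np.abs(Z-12)<6),"plate")
rect(box(125,160,202,232)&(Z>28),"cell")
rect(box(125,160,202,232)&(g>120)&(Z>15),"cell2")
rect(box(242,300,175,215)&(Z>120),"clamp high")
for m,n in((box(90,118,206,236),"turq"),(box(115,147,240,275),"pink"),(box(150,178,130,165),"bottle")):
    rect(m&(Z>15),n)
# stop points
m=box(212,245,184,210)&(Z>15.5);print(np.c_[U[m],V[m],w[m].round(0)][::3])
c=im[165:235,120:345]; save(cv2.resize(c,None,fx=3.5,fy=3.5,interpolation=cv2.INTER_CUBIC),"crop0.png")
E
```

```text
bench z 0.9558840792504453 12.961589282457936
plate 5153 ((574.7639770507812, -36.37742614746094), (192.12127685546875, 395.3778991699219), 0.3897557854652405) 12.979639823500522
[[477.3999938964844, 160.6999969482422], [480.1000061035156, -234.6999969482422], [672.2000122070312, -233.39999389648438], [669.5, 162.0]]
cell 416 ((514.8540649414062, 322.1853332519531), (46.671714782714844, 64.11746215820312), 15.124914169311523) 35.219300733772016
[[484.0, 347.0], [500.70001220703125, 285.1000061035156], [545.7000122070312, 297.29998779296875], [529.0, 359.20001220703125]]
cell2 405 ((514.7078247070312, 322.14581298828125), (46.97461700439453, 64.11746215820312), 15.124917030334473) 35.1315973200537
[[483.70001220703125, 347.0], [500.3999938964844, 285.1000061035156], [545.7000122070312, 297.29998779296875], [529.0, 359.20001220703125]]
clamp high 324 ((577.366943359375, -16.940998077392578), (18.53461265563965, 109.38446807861328), 5.10692834854126) 174.79384297550226
[[563.2999877929688, 36.70000076293945], [573.0, -72.19999694824219], [591.5, -70.5999984741211], [581.7000122070312, 3
[... 1891 characters left out ...]
 [235. 196. 581.  74.  16.]
 [239. 196. 580.  63.  22.]
 [238. 197. 577.  66.  21.]
 [219. 198. 574. 118.  16.]
 [238. 198. 574.  66.  21.]
 [238. 199. 572.  66.  19.]
 [243. 199. 573.  52.  16.]
 [238. 200. 569.  66.  18.]
 [237. 201. 567.  68.  16.]
 [240. 201. 566.  60.  20.]
 [231. 202. 563.  85.  16.]
 [240. 202. 564.  60.  19.]
 [229. 203. 560.  90.  20.]
 [239. 203. 560.  62.  21.]
 [216. 204. 556. 126.  18.]
 [238. 204. 558.  65.  19.]
 [245. 204. 559.  46.  16.]
 [229. 205. 555.  90.  16.]
 [239. 205. 555.  62.  21.]
 [221. 206. 551. 112.  18.]
 [238. 206. 553.  65.  16.]
 [214. 207. 548. 131.  16.]
 [238. 208. 547.  65.  16.]
 [244. 209. 545.  48.  16.]
 [226. 210. 541.  98.  16.]]
```

View pics/crop0.png

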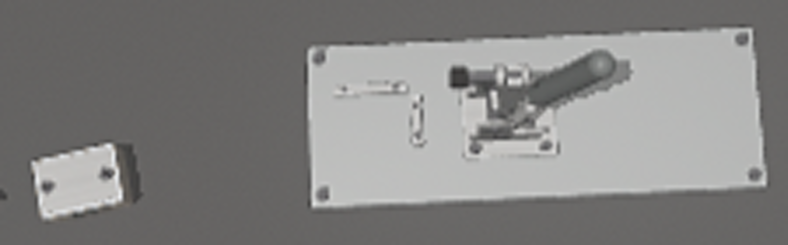

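The crop shows the cell (two ports) at left, side stop at the top, rear stop right of it and the clamp open. Now a sharper pose fit from colour edges projected on the plate plane.

```bash
cat >> h.py <<'E'
def ray(name,uv,z):
    K=camera_info(name);E=np.array(K["extrinsics"]);uv=np.atleast_2d(uv).astype(float)
    d=np.c_[(uv[:,0]-K["cx"])/K["fx"],-(uv[:,1]-K["cy"])/K["fy"],-np.ones(len(uv))]@E[:3,:3]
    o=-E[:3,:3].T@E[:3,3]
    return (o+d*((z-o[2])/d[:,2])[:,None])[:,:2]
def orect(name,im,box,thr,z,s=8):
    a,b,c,e=box; g=cv2.resize(im[c:e,a:b].mean(-1).astype(np.float32),None,fx=s,fy=s,interpolation=cv2.INTER_CUBIC)
    m=(g>thr).astype(np.uint8); cs,_=cv2.findContours(m,cv2.RETR_EXTERNAL,cv2.CHAIN_APPROX_NONE)
    k=max(cs,key=cv2.contourArea)[:,0].astype(float)
    uv=(k+.5)/s-.5+[a,c]
    return cv2.minAreaRect(ray(name,uv,z).astype(np.float32)),ray(name,uv,z)
def step(pos,yaw):
    "delta in tool axes from measured pose to world TCP pos and yaw of tool y (rad, mod pi)"
    st=state(); M=R.from_quat(st["orientation"]).as_matrix()
    a=np.arctan2(M[1,1],M[0,1]); t=-((yaw-a+np.pi/2)%np.pi-np.pi/2)
    print("pos",st["tool_pos"].round(1),"yaw",round(a,4),"delta tool",(M.T@(np.array(pos)-st["tool_pos"])).round(1),"turn",round(t,4),"F",st["ft_force"].round(2),"tilt",M[:,2].round(4), "t",st["t"])
E
python3 - <<'E'
from h import *
z=np.load("top0.npz"); im,w=z["im"],z["w"]
for thr in(90,110,130):
    r,p=orect("top",im,(195,350,160,240),thr,12); print("plate",r)
for thr in(100,120,140):
  for zz in (34,):
    r,p=orect("top",im,(126,160,200,232),thr,zz); print("cell",r)
g=im.mean(-1); print(g[200,200:215].round(),g[217,125:165].round())
E
```

```text
plate ((576.7631225585938, -30.523773193359375), (226.2872772216797, 440.2528076171875), 1.7332239151000977)
plate ((579.2645263671875, -29.755325317382812), (133.93690490722656, 362.7449645996094), 4.3364481925964355)
plate ((579.4276733398438, -29.734390258789062), (131.90493774414062, 361.0552062988281), 4.359727382659912)
cell ((503.5794677734375, 314.73626708984375), (76.39982604980469, 77.99603271484375), 14.11724853515625)
cell ((514.0687255859375, 322.2894287109375), (50.25613021850586, 66.41107177734375), 14.558740615844727)
cell ((514.1842651367188, 322.1800231933594), (48.75286102294922, 65.3724136352539), 14.686208724975586)
[101. 102. 102. 103. 102. 103. 101.  97. 159. 189. 187. 187. 187. 187.
 187.] [100.  99. 100.  99.  92. 207. 188. 108. 113. 107. 146. 192. 192. 192.
 191. 191. 191. 191. 192. 192. 193. 194. 194. 195. 189. 190. 195. 194.
 212. 130.  89.  93.  69.  69.  67. 102. 100. 101. 100.  99.]
```

```bash
python3 -c "
from h import *
step([514.5,322.2,90],np.deg2rad(15))"
```

```text
pos [143.4 607.8 194.3] yaw 1.339 delta tool [-426.8 -192.6  104.5] turn 1.0772 F [ 0.12  0.15 -0.38] tilt [-4.0e-04 -1.3e-03 -1.0e+00] t 0.1
```

move_arm(commands=[[-20,-9,0,0],[-38,-17,0,0],[-40,-18,0,0],[-40,-18,0,0],[-40,-18,0,0],[-40,-18,0,0],[-40,-18,0,0],[-40,-18,0,0],[-40,-18,0,0],[-40,-18,0,0],[-32,-14,0,0],[-17,-8.6,0,0]], claw=0.75)

```text
t: 1.3
tool_pos: [516.7, 320.9, 194.6]
orientation: [0.117, 0.993, -0.0, -0.0]
ft_force: [-0.7, 0.4, 0.1]
opening: 0.75
grasp_force: 0.0
```

move_arm(commands=[[0,0,0,0.13],[0,0,5,0.14],[0,0,15,0.14],[0,0,20,0.14],[0,0,20,0.14],[0,0,20,0.14],[0,0,15,0.14],[0,0,5,0.107],[0,0,0,0]])

```text
t: 2.2
tool_pos: [513.5, 322.7, 93.7]
orientation: [0.609, 0.793, -0.001, -0.001]
ft_force: [0.3, -0.0, 0.4]
opening: 0.748
grasp_force: 0.0
```

```bash
python3 - <<'E'
from h import *
step([514.5,322.2,12],np.deg2rad(15))
im,d,w=cloud("top"); save(cv2.resize(im[180:300,80:240],None,fx=4,fy=4,interpolation=cv2.INTER_CUBIC),"g1.png")
E
```

```text
pos [513.5 322.7  93.7] yaw 0.2617 delta tool [-0.7  1.  81.7] turn -0.0001 F [ 0.35 -0.04  0.44] tilt [-0.0024 -0.0013 -1.    ] t 2.2
```

View pics/g1.png

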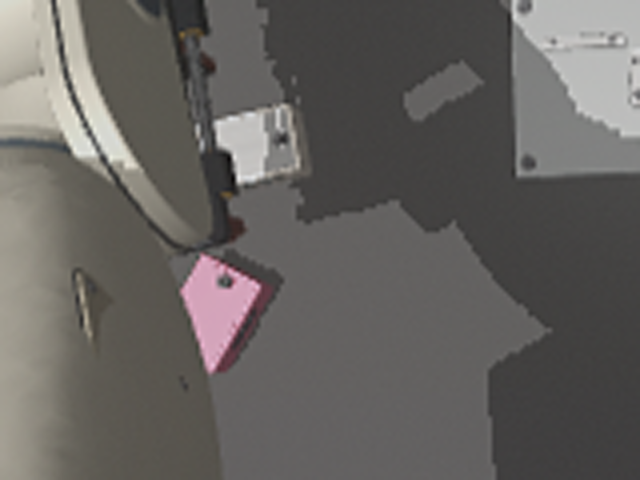

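The fingers straddle the white cell; pink is clear. Descend and grip lightly.

move_arm(commands=[[-0.7,1,10,0],[0,0,15,0],[0,0,15,0],[0,0,15,0],[0,0,12,0],[0,0,8,0],[0,0,4.5,0],[0,0,2,0]])

```text
t: 3.05
tool_pos: [516.0, 322.3, 12.9]
orientation: [0.609, 0.793, -0.0, -0.0]
ft_force: [0.3, 0.0, 1.2]
opening: 0.746
grasp_force: 0.0
```

move_arm(commands=[[0,0,0,0],[0,0,0,0],[0,0,0,0],[0,0,0,0],[0,0,0,0],[0,0,0,0]], claw=0.3, squeeze=10)

```text
t: 3.65
tool_pos: [516.1, 322.3, 13.6]
orientation: [0.609, 0.793, 0.0, 0.0]
ft_force: [-0.5, 0.2, -0.6]
opening: 0.302
grasp_force: 0.0
```

```bash
python3 - <<'E'
from h import *
step([514.5,322.2,12],np.deg2rad(15)); print(state()["opening"],state()["grasp_force"])
im,d,w=cloud("side"); a=cv2.resize(im[120:220,170:310],None,fx=4,fy=4,interpolation=cv2.INTER_CUBIC)
save(a,"g2.png")
E
```

```text
pos [516.1 322.3  13.6] yaw 0.262 delta tool [ 0.3 -1.6  1.6] turn 0.0002 F [-0.53  0.17 -0.58] tilt [ 2.e-04  1.e-04 -1.e+00] t 3.65
0.3017857812291072 0.0
```

View pics/g2.png

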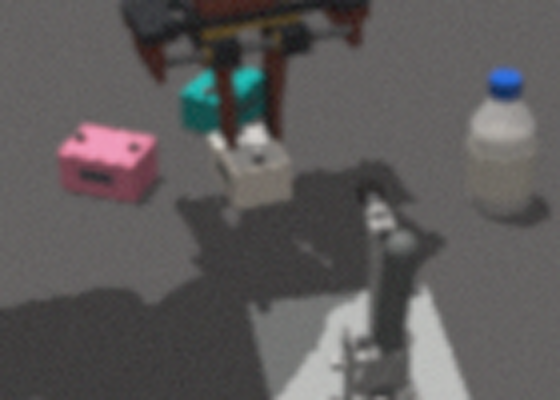

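```bash
python3 - <<'E'
from h import *
im,d,w=cloud("side")
V,U=np.mgrid[0:384,0:512]
m=(U>220)&(U<246)&(V>150)&(V<174)
sat=im.astype(int).max(-1)-im.astype(int).min(-1)
print("z map"); print(w[150:174:2,220:246:2,2].round().astype(int))
print("y map"); print(w[150:174:2,220:246:2,1].round().astype(int))
print("x map"); print(w[150:174:2,220:246:2,0].round().astype(int))
im2,d2,w2=cloud("top"); 
print(im2[195:235:2,120:165:2].mean(-1).round().astype(int))
print(np.nan_to_num(w2[195:235:2,120:165:2,2]).round().astype(int))
E
```

```text
z map
[[                  17                   16                   15
                    69                   67                    8
                     0                    2                   56
                    60                   61                    1
                     1]
 [                   7                    8                    8
                    54                   61                   40
                    37                   36                   42
                    52                   53                   -1
                     1]
 [                  -1                    0                   35
                    52                   51                   33
                    32                   38                   35
  -9223372036854775808                   45                    0
                     0]
 [                   0                    1                   32
                    36                   46                   35
                    34                   35                   35
                    36                   -1    
[... 12508 characters left out ...]
9  21  15
    9  -4  -1   1   2]
 [524 508 485 482 483 481 475 464 449 435 420 139 139  15   3   0   1   3
    2  -2   2   2   0]
 [532 517 501 482 480 479 477 470 456 444 425 139 142   0   1   1   0   3
    0   0   2  -1  -1]
 [539 527 514 489 478 477 474   0 463 448 435  -1 143   2   1   0   2  -2
    0   1  -2   2   3]
 [547 534 521 503 476 474 471 468 466 456 444 165 166 133   1   3   0  -4
   -1   2  -1   0  -1]
 [555 541 530 515 490 469 467 466 462 461 450 163 164 154   4   4   5   1
    0   2   3   1   3]]<stdin>:6: RuntimeWarning: invalid value encountered in cast
<stdin>:7: RuntimeWarning: invalid value encountered in cast
<stdin>:8: RuntimeWarning: invalid value encountered in cast
```

Something's off: the fingers read as closed to 26 mm at z = 13.6, yet the side depth shows the finger ends at about z = 42 above the cell. I'll raise the arm and check where the fingertips really are.

move_arm(commands=[[0,0,-10,0],[0,0,-20,0],[0,0,-25,0],[0,0,-20,0],[0,0,-5,0]])

```text
t: 4.3
tool_pos: [517.5, 323.2, 96.4]
orientation: [0.609, 0.793, 0.002, 0.001]
ft_force: [0.3, 0.6, -0.2]
opening: 0.305
grasp_force: 0.0
```

```bash
python3 - <<'E'
from h import *
step([514.5,322.2,12],np.deg2rad(15)); print(state()["opening"],state()["joints"])
im,d,w=cloud("side"); a=cv2.resize(im[90:190,170:310],None,fx=5,fy=5,interpolation=cv2.INTER_CUBIC)
save(a,"g3.png"); np.savez("side3.npz",im=im,w=w)
E
```

```text
pos [517.5 323.2  96.4] yaw 0.262 delta tool [-0.3 -3.5 84.4] turn 0.0002 F [ 0.34  0.59 -0.19] tilt [ 0.0038  0.0023 -1.    ] t 4.3
0.30471022935411 [ 5.38792680e-01  5.23535172e-01  1.73075757e+00 -1.16919129e-05
  8.82854687e-01  2.76761005e-01]
```

View pics/g3.png

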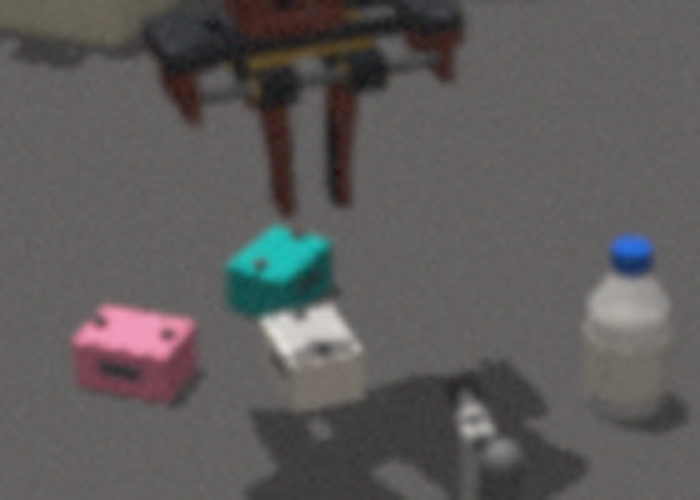

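The cell is undisturbed at crop (312,350). The fingertips are at crop (287,210) and (342,203), clearly above it. Now measuring them in 3D.

```bash
python3 - <<'E'
from h import *
z=np.load("side3.npz"); w=z["w"]
np.set_printoptions(suppress=True,linewidth=160)
for v in range(112,136,2):
    r=w[v,215:245]; m=(r[:,2]>40); print(v,[(u,*r[u-215].round().tolist()) for u in range(215,245) if r[u-215,2]>40 and r[u-215,1]<380])
E
python3 - <<'E'
from h import *
im,d,w=cloud("top"); Z=w[...,2]; b=w[(w[...,1]>250)&(w[...,1]<400)&(w[...,0]>440)&(w[...,0]<600)&(Z>60)&(Z<260)]
print(np.histogram(b[:,2],bins=range(60,270,10)))
for lo in range(80,200,20):
    q=b[(b[:,2]>=lo)&(b[:,2]<lo+20)]
    if len(q): print(lo,len(q),q.min(0).round(),q.max(0).round())
E
```

```text
112 [(222, 489.0, 320.0, 190.0), (223, 491.0, 303.0, 197.0), (224, 494.0, 311.0, 194.0), (225, 497.0, 304.0, 197.0), (226, 500.0, 309.0, 194.0), (227, 503.0, 310.0, 194.0), (235, 528.0, 332.0, 182.0), (236, 531.0, 329.0, 183.0), (237, 533.0, 321.0, 187.0), (238, 536.0, 322.0, 186.0), (239, 539.0, 316.0, 189.0), (240, 542.0, 318.0, 188.0), (241, 545.0, 318.0, 188.0)]
114 [(222, 489.0, 324.0, 181.0), (223, 491.0, 314.0, 186.0), (224, 494.0, 303.0, 191.0), (225, 497.0, 306.0, 189.0), (226, 500.0, 312.0, 187.0), (227, 503.0, 308.0, 188.0), (235, 528.0, 332.0, 175.0), (236, 530.0, 321.0, 180.0), (237, 533.0, 318.0, 182.0), (238, 535.0, 315.0, 183.0), (239, 538.0, 315.0, 183.0), (240, 541.0, 315.0, 183.0), (241, 545.0, 322.0, 179.0)]
116 [(223, 491.0, 314.0, 179.0), (224, 494.0, 303.0, 185.0), (225, 497.0, 306.0, 183.0), (226, 500.0, 308.0, 182.0), (227, 503.0, 311.0, 180.0), (228, 506.0, 312.0, 180.0), (235, 528.0, 335.0, 167.0), (236, 530.0, 325.0, 172.0), (237, 533.0, 318.0, 175.0), (238, 535.0, 312.0, 178.0), (239, 538.0, 318.0, 175.0), (240, 541.0, 314.0, 177.0)]
118 [(223, 491.0, 319
[... 1824 characters left out ...]
, 134.0), (226, 498.0, 306.0, 137.0), (227, 501.0, 301.0, 140.0), (228, 504.0, 302.0, 139.0), (237, 531.0, 315.0, 130.0), (238, 534.0, 318.0, 129.0), (239, 537.0, 313.0, 131.0), (240, 540.0, 316.0, 129.0)]
132 [(226, 498.0, 310.0, 128.0), (227, 500.0, 304.0, 131.0), (228, 504.0, 309.0, 128.0)]
134 []
(array([  0,   0,   0,   0,   0,   0,   5,   7,   4,   3,   0,   2,   2,
         1,   6,  64, 246,  47, 143,   8]), array([ 60,  70,  80,  90, 100, 110, 120, 130, 140, 150, 160, 170, 180,
       190, 200, 210, 220, 230, 240, 250, 260]))
120 12 [529. 316. 127.] [540. 332. 140.]
140 7 [530. 317. 141.] [540. 327. 158.]
160 2 [532. 319. 172.] [533. 321. 178.]
180 3 [534. 317. 183.] [537. 318. 191.]
```

Both cameras agree that the true fingertips sit at z ≈ 126 while the TCP reads 96.4. So the height reading is about 29 mm low, and the fingers only closed above the cell. Reopening to check whether that offset depends on the opening.

move_arm(commands=[[-0.3,-3,0,0],[0,0,10,0],[0,0,10,0],[0,0,0,0],[0,0,0,0]], claw=0.8)

```text
t: 4.9
tool_pos: [512.6, 320.9, 72.3]
orientation: [0.609, 0.793, -0.001, -0.0]
ft_force: [-0.1, -0.5, 0.1]
opening: 0.716
grasp_force: 0.0
```

```bash
cat >> h.py <<'E'
def tips():
    "lowest finger z (robust) and horizontal extents per side, from side camera near measured TCP"
    st=state(); c=st["tool_pos"]; im,d,w=cloud("side")
    M=R.from_quat(st["orientation"]).as_matrix(); q=(w-c)@M
    s=im.astype(int)
    for sg in(-1,1):
        m=(np.abs(q[...,0])<22)&(sg*q[...,1]>0)&(sg*q[...,1]<60)&(w[...,2]>c[2]-5)&(w[...,2]<c[2]+70)&(s.max(-1)<140)
        p=w[m]; 
        if len(p)<5: print("none",sg); continue
        k=np.sort(p[:,2])[:8]; l=q[m][p[:,2]<k[0]+30]
        print("side",sg,"n",len(p),"low z",k.round(),"tool x",np.percentile(l[:,0],[5,95]).round(),"tool y",np.percentile(l[:,1],[5,95]).round())
E
python3 - <<'E'
from h import *
tips(); step([514.5,322.2,-16],np.deg2rad(15))
E
```

```text
side -1 n 56 low z [102. 103. 104. 104. 105. 106. 107. 108.] tool x [-15.  10.] tool y [-42. -35.]
side 1 n 57 low z [101. 102. 102. 105. 105. 105. 106. 106.] tool x [-15.   4.] tool y [30. 39.]
pos [513.  321.1  72.8] yaw 0.262 delta tool [ 0.7  1.8 88.8] turn 0.0002 F [1.17 0.64 0.38] tilt [-1.e-03 -6.e-04 -1.e+00] t 4.95
```

move_arm(commands=[[0.7,1.8,10,0],[0,0,18,0],[0,0,18,0],[0,0,12,0],[0,0,10,0],[0,0,7,0],[0,0,3,0]])

```text
t: 5.65
tool_pos: [514.6, 322.3, -5.2]
orientation: [0.609, 0.793, -0.0, -0.0]
ft_force: [-0.8, 0.1, -0.6]
opening: 0.797
grasp_force: 0.0
```

move_arm(commands=[[0,0,3,0],[0,0,3,0],[0,0,2,0],[0,0,1,0],[0,0,0,0]])

```text
t: 6.15
tool_pos: [514.8, 322.4, -13.5]
orientation: [0.609, 0.793, 0.0, 0.0]
ft_force: [-0.5, 0.4, -0.4]
opening: 0.794
grasp_force: 0.0
```

```bash
python3 - <<'E'
from h import *
tips(); step([514.5,322.2,-16],np.deg2rad(15))
E
```

```text
side -1 n 184 low z [-4. -3. -2. -2. -2. -2. -2. -2.] tool x [-18.  20.] tool y [-57. -24.]
side 1 n 141 low z [-4. -3. -2. -2. -2. -2. -2. -1.] tool x [-19.  14.] tool y [32. 58.]
pos [514.8 322.4 -13.4] yaw 0.262 delta tool [-0.1 -0.4  2.6] turn 0.0002 F [ 0.12 -0.33  0.94] tilt [ 2.e-04  1.e-04 -1.e+00] t 6.2
```

Reading −13.5 with no contact confirms the offset; tip is about 15 mm above the bench. Grip.

move_arm(commands=[[0,0,1,0],[0,0,0,0],[0,0,0,0],[0,0,0,0],[0,0,0,0],[0,0,0,0]], claw=0.3, squeeze=12)

```text
t: 6.8
tool_pos: [514.8, 322.4, -14.5]
orientation: [0.609, 0.793, -0.0, -0.0]
ft_force: [0.1, -0.3, -0.1]
opening: 0.524
grasp_force: 12.0
```

move_arm(commands=[[0,0,-3,0],[0,0,-8,0],[0,0,-12,0],[0,0,-12,0],[0,0,-8,0],[0,0,-3,0],[0,0,0,0]])

```text
t: 7.5
tool_pos: [515.2, 322.6, 32.4]
orientation: [0.609, 0.793, 0.001, 0.0]
ft_force: [-0.1, -0.2, -2.0]
opening: 0.522
grasp_force: 12.0
```

```bash
python3 -c "
from h import *
step([562.9,107.4,32],0.0761)"
```

```text
pos [515.2 322.6  32.4] yaw 0.262 delta tool [-220.2   -9.6    0.3] turn 0.1859 F [-0.14 -0.18 -2.01] tilt [ 1.2e-03  7.0e-04 -1.0e+00] t 7.5
```

move_arm(commands=[[-10,-0.5,0,0],[-20,-1,0,0],[-28,-1.2,0,0],[-28,-1.2,0,0],[-28,-1.2,0,0],[-28,-1.2,0,0],[-28,-1.2,0,0],[-24,-1,0,0],[-16,-0.7,0,0],[-8,-0.4,0,0.05],[-2,0,0,0.07],[0,0,0,0.066]])

```text
t: 8.7
tool_pos: [562.1, 106.5, 31.0]
orientation: [0.681, 0.732, -0.0, -0.0]
ft_force: [-0.2, -0.1, -1.8]
opening: 0.52
grasp_force: 12.0
```

move_arm(commands=[[0,0,0,0],[0,0,0,0]])

```text
t: 8.9
tool_pos: [562.1, 107.3, 31.2]
orientation: [0.679, 0.734, -0.0, -0.0]
ft_force: [-0.2, -0.5, -1.6]
opening: 0.529
grasp_force: 12.0
```

```bash
python3 - <<'E'
from h import *
step([562.9,107.4,2],0.0761)
im,d,w=cloud("side"); np.savez("side4.npz",im=im,w=w)
im2,d2,w2=cloud("top"); np.savez("top4.npz",im=im2,w=w2)
a=cv2.resize(im[130:250,200:320],None,fx=5,fy=5,interpolation=cv2.INTER_CUBIC)
save(a,"g4.png")
E
```

```text
pos [562.1 107.3  31.2] yaw 0.0779 delta tool [ 0.   0.8 29.2] turn 0.0018 F [-0.23 -0.49 -1.57] tilt [-6.e-04 -1.e-04 -1.e+00] t 8.9
```

View pics/g4.png

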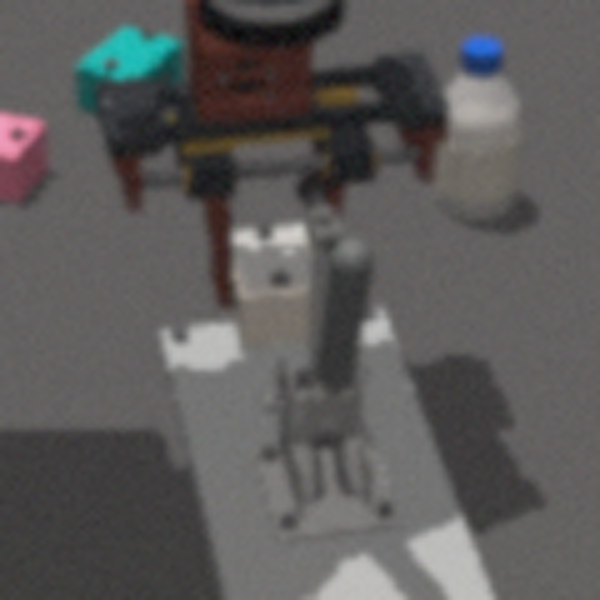

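The cell hangs level over the nest end of the plate, clear of the clamp arm at crop (340,300). Lowering gently, contact expected near a reading of −2.5.

move_arm(commands=[[0,0.8,5,0],[0,0,8,0],[0,0,8,0],[0,0,5,0],[0,0,3,0],[0,0,1.5,0],[0,0,0.5,0],[0,0,0,0]])

```text
t: 9.8
tool_pos: [563.3, 107.5, 0.6]
orientation: [0.68, 0.733, 0.0, 0.0]
ft_force: [-0.2, -0.5, -2.3]
opening: 0.521
grasp_force: 12.0
```

move_arm(commands=[[0,0,0.7,0],[0,0,0.3,0],[0,0,0,0]])

```text
t: 10.1
tool_pos: [563.2, 107.5, -0.4]
orientation: [0.68, 0.733, 0.0, 0.0]
ft_force: [0.6, 0.1, -1.1]
opening: 0.52
grasp_force: 12.0
```

move_arm(commands=[[0,0,0.7,0],[0,0,0.3,0],[0,0,0,0]])

```text
t: 10.4
tool_pos: [563.1, 107.4, -1.6]
orientation: [0.68, 0.733, -0.0, -0.0]
ft_force: [0.0, -0.1, -1.9]
opening: 0.521
grasp_force: 12.0
```

move_arm(commands=[[0,0,0.5,0],[0,0,0.3,0],[0,0,0,0]])

```text
t: 10.7
tool_pos: [563.1, 107.4, -2.4]
orientation: [0.68, 0.733, -0.0, -0.0]
ft_force: [-0.8, -0.5, -1.5]
opening: 0.52
grasp_force: 12.0
```

move_arm(commands=[[0,0,0.4,0],[0,0,0,0],[0,0,0,0]])

```text
t: 11.0
tool_pos: [563.2, 107.4, -2.5]
orientation: [0.68, 0.733, 0.0, 0.0]
ft_force: [-1.2, 0.3, 2.4]
opening: 0.523
grasp_force: 12.0
```

Contact with the plate (fz +4). Slide towards the rear stop in small steps.

move_arm(commands=[[-1,0,0,0],[-1,0,0,0],[-1,0,0,0],[-1,0,0,0],[-0.5,0,0,0],[0,0,0,0]], squeeze=8)

```text
t: 11.6
tool_pos: [564.0, 103.0, -2.5]
orientation: [0.68, 0.733, 0.0, 0.0]
ft_force: [-0.7, 3.1, 4.0]
opening: 0.524
grasp_force: 8.0
```

move_arm(commands=[[-0.5,0,0,0],[-0.5,0,0,0],[-0.5,0,0,0],[0,0,0,0]])

```text
t: 12.0
tool_pos: [563.9, 101.6, -2.5]
orientation: [0.68, 0.733, 0.0, 0.0]
ft_force: [0.5, 4.2, 4.7]
opening: 0.527
grasp_force: 8.0
```

move_arm(commands=[[-0.5,0,0,0],[-0.5,0,0,0],[0,0,0,0]])

```text
t: 12.3
tool_pos: [563.9, 100.6, -2.5]
orientation: [0.68, 0.733, 0.0, 0.0]
ft_force: [0.0, 3.6, 4.6]
opening: 0.521
grasp_force: 8.0
```

move_arm(commands=[[-0.5,0,0,0],[-0.4,0,0,0],[0,0,0,0]])

```text
t: 12.6
tool_pos: [564.0, 99.7, -2.5]
orientation: [0.68, 0.733, 0.0, 0.0]
ft_force: [0.4, 3.9, 5.4]
opening: 0.523
grasp_force: 8.0
```

move_arm(commands=[[-0.5,0,0,0],[-0.3,0,0,0],[0,0,0,0]])

```text
t: 12.9
tool_pos: [564.0, 99.3, -2.5]
orientation: [0.68, 0.733, 0.0, -0.0]
ft_force: [-0.4, 7.5, 6.9]
opening: 0.521
grasp_force: 8.0
```

move_arm(commands=[[-0.5,0,0,0],[-0.3,0,0,0],[0,0,0,0]])

```text
t: 13.2
tool_pos: [564.0, 99.2, -2.5]
orientation: [0.68, 0.733, 0.001, -0.0]
ft_force: [-1.0, 10.9, 5.7]
opening: 0.523
grasp_force: 8.0
```

Home against the rear stop (99.2, predicted 99.9). Relax and slide towards the side stop.

move_arm(commands=[[0.8,0,-0.2,0],[0,1,0,0],[0,1,0,0],[0,1,0,0],[0,0.5,0,0],[0,0,0,0]])

```text
t: 13.8
tool_pos: [563.7, 98.9, -2.9]
orientation: [0.68, 0.733, -0.003, -0.002]
ft_force: [-9.6, 4.6, 11.4]
opening: 0.523
grasp_force: 8.0
```

move_arm(commands=[[0,0.5,0,0],[0,0.5,0,0],[0,0,0,0]])

```text
t: 14.1
tool_pos: [563.7, 98.7, -3.1]
orientation: [0.68, 0.733, -0.003, -0.003]
ft_force: [-10.6, 3.9, 12.5]
opening: 0.526
grasp_force: 8.0
```

move_arm(commands=[[0,0.5,0,0],[0,0.3,0,0],[0,0,0,0]])

```text
t: 14.4
tool_pos: [563.9, 98.7, -3.3]
orientation: [0.68, 0.733, -0.004, -0.003]
ft_force: [-12.3, 4.3, 12.9]
opening: 0.522
grasp_force: 8.0
```

Blocked at x = 563.9, about 5 mm before the expected side-stop position. Back off and look before pushing further.

move_arm(commands=[[0,-1.5,0,0],[0,-1.5,0,0],[0,-1,0,0],[0,0,0,0]])

```text
t: 14.8
tool_pos: [564.1, 98.6, -3.1]
orientation: [0.68, 0.733, -0.001, -0.001]
ft_force: [-3.1, 1.8, -0.8]
opening: 0.526
grasp_force: 8.0
```

```bash
python3 - <<'E'
from h import *
step([569.5,99.3,-2.5],0.0761)
im,d,w=cloud("side"); im2,d2,w2=cloud("top"); np.savez("s5.npz",a=im,b=im2,w=w,w2=w2)
a=cv2.resize(im[130:230,210:310],(400,400),interpolation=cv2.INTER_CUBIC)
b=cv2.resize(im2[150:250,180:280],(400,400),interpolation=cv2.INTER_CUBIC)
save(np.hstack([a,b]),"g5.png")
E
```

```text
pos [564.1  98.6  -3.1] yaw 0.076 delta tool [ 0.3  5.4 -0.6] turn -0.0001 F [-3.1   1.77 -0.75] tilt [-1.9e-03 -4.0e-04 -1.0e+00] t 14.8
```

View pics/g5.png

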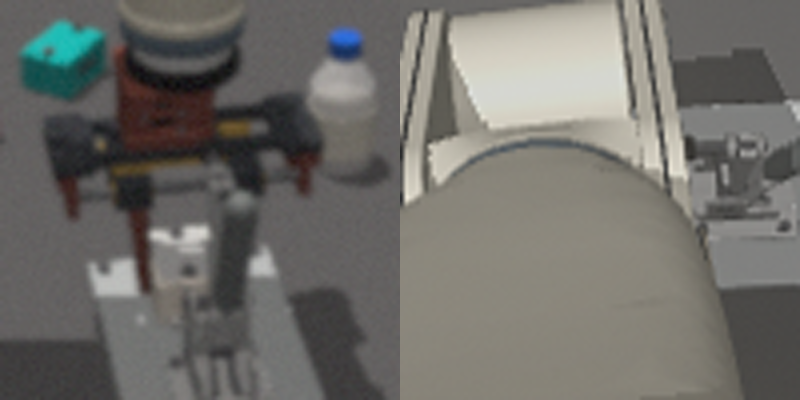

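The picture shows the cell at left crop (180,275) between the fingers, its right half hidden behind the clamp handle; the top view is hidden by the arm. I'll measure the cell and stop from depth.

```bash
python3 - <<'E'
from h import *
np.set_printoptions(suppress=True,linewidth=220)
z=np.load("s5.npz"); w=z["w"]; im=z["a"].astype(int)
o=np.array([577.5,-4.8]); c,s=np.cos(.0761),np.sin(.0761)
sx=(w[...,0]-o[0])*c+(w[...,1]-o[1])*s; sy=-(w[...,0]-o[0])*s+(w[...,1]-o[1])*c
for v in range(184,216,2):
    print(v," ".join(f"{sx[v,u]:.0f},{sy[v,u]:.0f},{w[v,u,2]:.0f}" for u in range(242,282,2)))
z0=np.load("side0.npz"); w0=z0["w"]
E
```

```text
184 -42,105,82 -39,92,90 -33,93,89 -8,219,2 -2,214,4 4,218,0 10,214,3 16,214,1 21,210,4 29,217,-2 -8,-0,147 -5,-7,151 -11,-59,187 -8,-68,192 -3,-69,192 0,-73,195 7,-64,188 75,206,-0 81,204,-0 88,205,-2
186 -26,215,-1 -39,93,83 -33,92,83 -9,209,1 -4,206,2 3,209,-0 8,205,1 15,209,-2 20,202,2 25,199,3 -8,3,139 -5,-7,145 -10,-57,180 -7,-65,185 -3,-68,186 2,-65,184 66,193,2 71,188,5 79,193,0 84,192,1
188 -28,202,1 -39,91,77 -34,90,77 -22,133,47 -16,131,47 -10,135,44 -6,123,52 -1,123,51 6,127,47 11,125,48 -8,2,134 -5,-9,141 -10,-59,175 -6,-62,177 -2,-65,179 3,-62,175 64,183,2 70,183,1 76,181,2 82,180,2
190 -30,190,2 -39,94,69 -33,97,66 -24,121,49 -18,123,46 -12,122,46 -7,120,47 -2,115,50 4,121,45 10,118,46 -8,2,128 -4,-5,132 -9,-54,166 -5,-57,168 -2,-62,171 3,-61,170 62,175,1 68,172,2 74,172,1 80,171,1
192 -32,181,2 -39,95,62 -34,93,62 -25,111,49 -20,110,49 -14,111,47 -8,112,46 -4,108,48 2,107,48 8,109,46 -8,2,122 -5,-8,128 -9,-50,158 -6,-59,164 -1,-58,163 4,-57,161 55,140,18 63,150,10 72,164,-1 77,160,1
194 -32,177,-3 -38,100,51 -34,93,56 -27,103,48 -21,103,47 -16,102,47 -10,101,47 -5,99,
[... 1421 characters left out ...]
5,79 1,72,19 nan,nan,nan -6,-16,86 -5,-34,98 0,-35,99 8,-20,86 17,-5,74 40,72,13 46,74,11 50,69,15 56,70,13
210 -48,80,13 -42,80,12 -37,80,12 -31,78,13 -27,72,16 -22,70,17 -16,68,18 -20,19,55 -19,-5,72 -1,64,18 -12,-21,84 -7,-20,82 -2,-23,84 3,-22,82 8,-21,80 17,-6,68 39,66,11 44,65,11 49,62,13 55,62,12
212 -49,69,15 -44,70,14 -38,69,13 -33,69,12 -27,70,11 -22,67,13 -17,66,13 -20,21,47 -19,-6,67 -1,63,13 -12,-21,77 -7,-22,77 -1,-17,73 4,-19,73 9,-16,70 17,-5,61 36,55,13 42,55,13 47,55,12 53,56,10
214 -50,62,14 -45,62,13 -40,60,13 -34,62,11 -29,58,13 -23,60,11 -18,59,11 -20,19,42 -19,-5,60 -15,-11,64 -11,-15,67 -5,-12,64 0,-12,62 5,-11,61 10,-13,62 18,-2,53 34,47,13 40,48,11 45,43,14 51,45,12
```

The cell is flat on the plate with its centre at station x ≈ −5.5. So the fingertip itself is catching the 7 mm side stop, because the grip is a bit too low. I'll back off, regrip about 8 mm higher and push again.

move_arm(commands=[[0.5,-1,0,0],[0.5,-1.5,0,0],[0,-1.5,0,0],[0,-1.5,0,0],[0,-0.5,0,0],[0,0,0,0]])

```text
t: 15.5
tool_pos: [559.0, 99.4, -2.5]
orientation: [0.68, 0.733, 0.0, 0.0]
ft_force: [0.4, 0.8, -0.9]
opening: 0.524
grasp_force: 8.0
```

move_arm(commands=[[0,0,0,0],[0,0,0,0],[0,0,0,0]], claw=0.6)

```text
t: 15.8
tool_pos: [559.3, 99.5, -2.4]
orientation: [0.68, 0.733, 0.0, 0.0]
ft_force: [0.3, -0.6, -0.4]
opening: 0.6
grasp_force: 0.0
```

move_arm(commands=[[0,0,-2,0],[0,0,-3,0],[0,0,-3,0],[0,0,-1,0],[0,0,0,0]])

```text
t: 16.3
tool_pos: [559.3, 99.4, 6.8]
orientation: [0.68, 0.733, 0.0, 0.0]
ft_force: [-0.1, -0.4, -0.6]
opening: 0.597
grasp_force: 0.0
```

move_arm(commands=[[0,0,0,0],[0,0,0,0],[0,0,0,0],[0,0,0,0]], claw=0.3, squeeze=8)

```text
t: 16.7
tool_pos: [559.1, 99.4, 6.5]
orientation: [0.68, 0.733, -0.0, 0.0]
ft_force: [-0.9, 0.1, 0.8]
opening: 0.523
grasp_force: 8.0
```

Now +x (tool y) slowly towards the side stop.

move_arm(commands=[[0,1,0,0],[0,1.5,0,0],[0,1.5,0,0],[0,1.5,0,0],[0,1,0,0],[0,0,0,0]])

```text
t: 17.3
tool_pos: [563.9, 99.7, 6.4]
orientation: [0.68, 0.733, -0.001, -0.001]
ft_force: [-5.3, -0.0, 6.6]
opening: 0.52
grasp_force: 8.0
```

move_arm(commands=[[0,1,0,0],[0,1,0,0],[0,0.5,0,0],[0,0,0,0]])

```text
t: 17.7
tool_pos: [566.2, 99.9, 6.4]
orientation: [0.68, 0.733, -0.001, -0.001]
ft_force: [-5.1, -0.2, 6.8]
opening: 0.521
grasp_force: 8.0
```

move_arm(commands=[[0,0.5,0,0],[0,0.5,0,0],[0,0,0,0]])

```text
t: 18.0
tool_pos: [567.2, 100.0, 6.4]
orientation: [0.68, 0.733, -0.001, -0.001]
ft_force: [-5.2, -0.9, 7.4]
opening: 0.524
grasp_force: 8.0
```

move_arm(commands=[[0,0.5,-0.2,0],[0,0.4,0,0],[0,0,0,0]])

```text
t: 18.3
tool_pos: [569.4, 100.2, 6.5]
orientation: [0.68, 0.733, -0.0, -0.0]
ft_force: [-3.6, -0.5, 1.2]
opening: 0.524
grasp_force: 8.0
```

move_arm(commands=[[0,0.5,0,0],[0,0.4,0,0],[0,0,0,0]])

```text
t: 18.6
tool_pos: [569.4, 100.2, 6.4]
orientation: [0.68, 0.733, -0.001, -0.001]
ft_force: [-5.9, -0.1, 3.9]
opening: 0.521
grasp_force: 8.0
```

move_arm(commands=[[0,0.5,0,0],[0,0.3,0,0],[0,0,0,0]])

```text
t: 18.9
tool_pos: [569.3, 100.2, 6.4]
orientation: [0.68, 0.733, -0.002, -0.001]
ft_force: [-8.3, 0.1, 6.6]
opening: 0.524
grasp_force: 8.0
```

Side stop reached at x = 569.4 (predicted 569.5). Relax a little and push to the rear stop again.

move_arm(commands=[[0,-0.6,0,0],[-0.5,0,0,0],[-0.4,0,0,0],[0,0,0,0]])

```text
t: 19.3
tool_pos: [569.4, 100.1, 6.4]
orientation: [0.68, 0.733, -0.001, -0.001]
ft_force: [-6.8, 4.2, 4.2]
opening: 0.522
grasp_force: 8.0
```

move_arm(commands=[[-0.4,0,0,0],[-0.3,0,0,0],[0,0,0,0]])

```text
t: 19.6
tool_pos: [569.4, 99.9, 6.4]
orientation: [0.68, 0.733, -0.001, -0.002]
ft_force: [-6.5, 8.1, 4.9]
opening: 0.52
grasp_force: 8.0
```

move_arm(commands=[[-0.4,0,0,0],[-0.3,0,0,0],[0,0,0,0]])

```text
t: 19.9
tool_pos: [569.4, 99.3, 6.5]
orientation: [0.68, 0.733, -0.001, -0.002]
ft_force: [-8.0, 8.1, 5.3]
opening: 0.52
grasp_force: 8.0
```

Both contacts felt at 5–8 N. Relax, release and lift clear.

move_arm(commands=[[0.5,-0.5,0,0],[0.3,-0.2,0,0],[0,0,0,0]])

```text
t: 20.2
tool_pos: [569.5, 99.4, 6.4]
orientation: [0.68, 0.733, -0.0, -0.001]
ft_force: [-5.8, 3.7, 2.4]
opening: 0.52
grasp_force: 8.0
```

move_arm(commands=[[0,0,0,0],[0,0,0,0],[0,0,0,0],[0,0,0,0]], claw=0.65)

```text
t: 20.6
tool_pos: [570.9, 98.7, 6.8]
orientation: [0.68, 0.733, 0.0, 0.0]
ft_force: [0.3, 0.3, -0.2]
opening: 0.65
grasp_force: 0.0
```

move_arm(commands=[[0,0,-5,0],[0,0,-10,0],[0,0,-20,0],[0,0,-30,0],[0,0,-40,0],[0,0,-40,0],[0,0,-30,0],[0,-10,-10,0],[0,-30,0,0],[0,-40,0,0],[0,-40,0,0],[0,-20,0,0]])

```text
t: 21.8
tool_pos: [425.9, 87.5, 190.4]
orientation: [0.68, 0.734, -0.002, -0.001]
ft_force: [0.9, 0.1, 0.2]
opening: 0.649
grasp_force: 0.0
```

```bash
python3 - <<'E'
from h import *
im,d,w=cloud("side"); im2,d2,w2=cloud("top"); np.savez("s6.npz",a=im,b=im2,w=w,w2=w2)
a=cv2.resize(im[130:230,210:310],(400,400),interpolation=cv2.INTER_CUBIC)
b=cv2.resize(im2[150:250,200:300],(400,400),interpolation=cv2.INTER_CUBIC)
save(np.hstack([a,b]),"g6.png"); step([440,100,170],.0761)
E
```

```text
pos [426.7  87.6 190.8] yaw 0.0764 delta tool [11.3 14.2 20.8] turn 0.0003 F [ 0.15 -0.47 -0.12] tilt [-3.2e-03 -5.0e-04 -1.0e+00] t 21.9
```

View pics/g6.png

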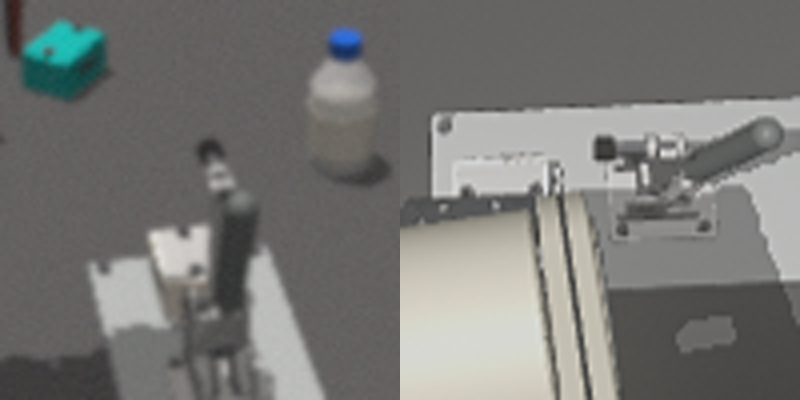

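The top view (right) shows the cell against the rear stop at crop (553,180), with its far edge at row ~158. Checking that corner numerically, and the fit of the visible edge.

```bash
cat >> h.py <<'E'
O=np.array([577.5,-4.8]); PS=.0761
def sta(xy):
    c,s=np.cos(PS),np.sin(PS); q=np.atleast_2d(xy)-O; return np.c_[q[:,0]*c+q[:,1]*s,-q[:,0]*s+q[:,1]*c]
def wor(x,y): c,s=np.cos(PS),np.sin(PS); return O+[x*c-y*s,x*s+y*c]
E
python3 - <<'E'
from h import *
z=np.load("s6.npz"); im=z["b"].mean(-1); 
np.set_printoptions(linewidth=200,suppress=True)
print(im[184:202,208:246].round().astype(int))
print(sta(ray("top",[[213,190],[236.5,189],[236.5,198],[213,198],[237,195]],46)).round(1))
w=z["w2"]; m=(w[...,2]>40)&(w[...,2]<52); V,U=np.mgrid[0:384,0:512]; m&=(U>208)&(U<242)&(V>184)&(V<202)
p=sta(w[m][:,:2]); print(m.sum(),p.min(0),p.max(0),np.percentile(p,[3,97],axis=0), np.median(w[m][:,2]))
hi=[]
E
```

```text
[[194 188 182 181 187 186 184 185 185 185 185 185 185 185 185 185 185 185 185 184 184 185 184 184 184 185 184 184 184 184 184 184 184 184 184 184 184 184]
 [194 187 186 185 186 186 185 186 185 185 185 185 185 185 185 185 185 185 185 185 185 185 185 185 185 185 184 185 184 185 184 184 185 185 184 184 184 184]
 [193 187 185 185 185 185 185 185 185 185 185 185 185 185 185 186 185 186 186 185 185 185 185 185 185 185 185 186 185 185 185 185 184 184 184 185 184 185]
 [192 188 185 185 185 186 185 185 185 185 185 185 185 185 185 186 186 186 187 187 186 187 186 186 186 187 186 186 185 185 185 186 185 185 185 185 184 185]
 [191 188 185 186 186 185 186 185 186 186 186 186 185 186 186 186 186 159 167 169 169 171 145 173 176 154 155 165 185 185 186 185 186 185 185 185 185 185]
 [192 188 186 185 186 185 185 185 173 175 162 196 193 165 163 177 181 168 149 149 177 182 181 194 188 187 199 202 197 187 189 188 186 186 186 186 185 185]
 [191 188 186 186 186 195 203 206 209 210 208 214 209 204 203 206 207 202 172 197 203 180 203 200 187 198 201 186 190 146 144 144 187 186 185 185 185 185]
 [190 188 186 1
[... 1201 characters left out ...]
91 147 139 134 137 109]
 [137 137 125 125 125 132 120  88  78  86  88 115  97  98  99  93  84  93  85  85  85  84  84  80  81  81 143 127 141 122 135  71  75 138 139 140 145 127]
 [ 85  75  70  74  79  81  83  86  88  87  86  85  85  86  74 130 107  83  84  84  82  81  80  84  83  80 145 136 140 143 148 100  61 151 150 150 152 146]
 [ 85  87 141 134  83  85  87  87  88  87  87  88  87  87  76 148 155  81  86  87  84  82  84  83  85  78 150 150 151 152 157 110  58 160 159 158 160 159]]
[[ 22.6 136.5]
 [ 22.4  73. ]
 [ -2.3  74. ]
 [  0.7 137.1]
 [  5.9  72.3]]
204 [-2.67303471 74.30947618] [ 23.59048804 137.17714484] [[ -0.27341874  75.05101031]
 [ 22.69041441 136.60187213]] 47.40439151138497
```

The cell is home: edges at station x ≈ 22.5 along its length and y ≈ 73. Now the handle: working out the fingertip's corner path from the given grip path.

```bash
python3 - <<'E'
from h import *
from scipy.optimize import fsolve
P=np.array([10,75.]); G=np.array([(-49,168),(-83,156),(-109,148),(-134,142),(-143,124),(-149,92.)])
rot=lambda t:np.array([[np.cos(t),-np.sin(t)],[np.sin(t),np.cos(t)]])
def grip(al,th,p): a,b,L,c=p; return P+rot(al)@[a,b]+rot(th)@[L,c]
r=np.deg2rad
p=fsolve(lambda p:np.r_[grip(r(90),r(111),p)-G[0],grip(0,r(177),p)-G[5]],[-25,10,135,0]); print("p",p)
x=[r(90),r(111)]
for g in G:
    x=fsolve(lambda q:grip(q[0],q[1],p)-g,x); th=x[1]
    d=np.array([np.cos(th),np.sin(th)]); n=np.array([np.sin(th),-np.cos(th)])
    print(g,"arm",np.rad2deg(x[0]).round(1),"handle",np.rad2deg(th).round(1),"joint",(th-x[0]-r(21)).round(2),"corner s=18:",(g+18*d+10*n).round(1),"n",n.round(2))
step([*wor(0,-30),164],PS)
E
```

```text
p [-28.5363122   11.21787323 130.58750498   1.05373929]
[-49. 168.] arm 90.0 handle 111.0 joint 0.0 corner s=18: [-46.1 188.4] n [0.93 0.36]
[-83. 156.] arm 77.3 handle 125.0 joint 0.47 corner s=18: [-85.1 176.5] n [0.82 0.57]
[-109.  148.] arm 56.7 handle 135.6 joint 1.01 corner s=18: [-114.8  167.7] n [0.7  0.71]
[-134.  142.] arm 17.2 handle 149.8 joint 1.95 corner s=18: [-144.5  159.7] n [0.5  0.86]
[-143.  124.] arm 13.9 handle 159.4 joint 2.17 corner s=18: [-156.3  139.7] n [0.35 0.94]
[-149.   92.] arm 30.7 handle 169.9 joint 2.06 corner s=18: [-165.  105.] n [0.18 0.98]
pos [426.7  87.6 190.8] yaw 0.0764 delta tool [-133.7  143.3   26.4] turn 0.0003 F [ 0.15 -0.47 -0.12] tilt [-3.2e-03 -5.0e-04 -1.0e+00] t 21.9
```

move_arm(commands=[[0,0,-8,0],[-6,7,-7,0],[-14,16,0,0],[-20,21,0,0],[-20,21,0,0],[-20,21,0,0],[-20,21,0,0],[-17,18,0,0],[-11,12,0,0],[-5.5,6,0,0],[0,0,0,0]], claw=0)

```text
t: 23.0
tool_pos: [584.4, -34.6, 206.5]
orientation: [0.68, 0.733, 0.0, -0.0]
ft_force: [-0.1, 0.5, -0.5]
opening: 0.01
grasp_force: 0.0
```

```bash
python3 - <<'E'
from h import *
step([*wor(0,-30),164],PS); tips()
im,d,w=cloud("side"); save(cv2.resize(im[100:240,200:320],(514,600),interpolation=cv2.INTER_CUBIC),"g7.png")
E
```

```text
pos [584.4 -34.6 206.5] yaw 0.0752 delta tool [ 0.3 -4.6 42.5] turn -0.0009 F [-0.12  0.52 -0.48] tilt [-0.e+00  1.e-04 -1.e+00] t 23.0
side -1 n 94 low z [236. 237. 237. 238. 238. 238. 238. 239.] tool x [-14.   3.] tool y [-10.  -0.]
side 1 n 61 low z [234. 236. 236. 238. 239. 239. 240. 240.] tool x [-15.  -9.] tool y [1. 8.]
```

View pics/g7.png

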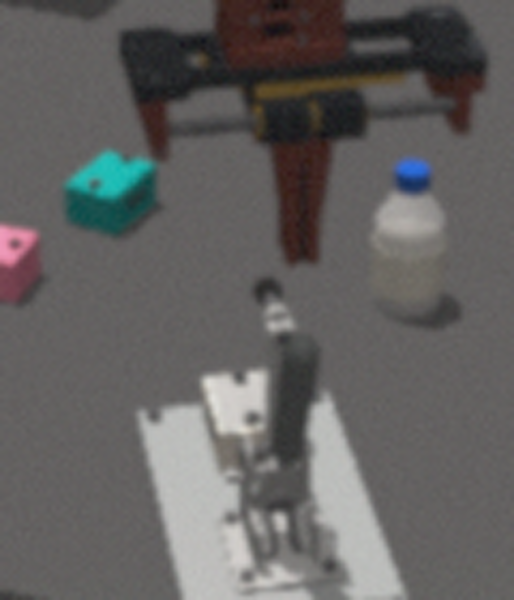

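The closed fingers hang above the clamp at crop (300,260), handle grip end at (300,345). The fingertips read about 28 mm above the TCP reading again. Descending beside the handle's +y face.

move_arm(commands=[[1,-4.6,5,0],[0,0,10,0],[0,0,12,0],[0,0,8,0],[0,0,4,0],[0,0,2,0],[0,0,0,0]])

```text
t: 23.8
tool_pos: [578.9, -33.5, 165.4]
orientation: [0.68, 0.733, -0.0, -0.0]
ft_force: [0.5, -1.0, -0.6]
opening: 0.008
grasp_force: 0.0
```

move_arm(commands=[[-2,0,0,0],[-2,0,0,0],[-2,0,0,0],[0,0,0,0]])

```text
t: 24.2
tool_pos: [579.6, -39.8, 165.9]
orientation: [0.68, 0.733, 0.0, 0.0]
ft_force: [0.7, -0.3, -0.0]
opening: 0.004
grasp_force: 0.0
```

move_arm(commands=[[-2,0,0,0],[-2,0,0,0],[0,0,0,0]])

```text
t: 24.5
tool_pos: [579.7, -43.7, 165.7]
orientation: [0.68, 0.733, -0.0, 0.0]
ft_force: [-0.3, 0.1, -0.5]
opening: 0.006
grasp_force: 0.0
```

move_arm(commands=[[-2,0,0,0],[-2,0,0,0],[0,0,0,0]])

```text
t: 24.8
tool_pos: [580.0, -47.7, 165.7]
orientation: [0.68, 0.733, -0.0, 0.0]
ft_force: [0.0, -0.3, -0.3]
opening: 0.005
grasp_force: 0.0
```

move_arm(commands=[[-2,0,0,0],[-2,0,0,0],[0,0,0,0]])

```text
t: 25.1
tool_pos: [580.3, -51.7, 165.7]
orientation: [0.68, 0.733, -0.0, 0.0]
ft_force: [-0.0, 0.2, 0.9]
opening: 0.007
grasp_force: 0.0
```

move_arm(commands=[[-2,0,0,0],[-2,0,0,0],[-2,0,0,0]])

```text
t: 25.4
tool_pos: [580.8, -57.5, 165.7]
orientation: [0.68, 0.733, 0.0, 0.0]
ft_force: [0.6, 0.5, 0.2]
opening: 0.007
grasp_force: 0.2
```

```bash
cat >> h.py <<'E'
def handle(vis=None):
    "side-camera points in station frame: handle grip / finger"
    im,d,w=cloud("side"); q=np.dstack([sta(w[...,:2].reshape(-1,2)).reshape(384,512,2),w[...,2]])
    m=(np.abs(q[...,0])<22)&(q[...,1]<-20)&(q[...,1]>-215)&(q[...,2]>60)&(q[...,2]<300)
    V,U=np.nonzero(m)
    for v in range(V.min(),V.max()+1,2):
        s=U[V==v]; 
        if len(s): r=q[v,s]; print(v,s.min(),s.max(),np.median(r,axis=0).round().astype(int),im[v,s].mean(0).astype(int))
    if vis: save(cv2.resize(im[100:240,200:320],(514,600),interpolation=cv2.INTER_CUBIC),vis)
E
python3 -c "
from h import *
handle()"
```

```text
142 282 282 [ 22 -69 298] [69 61 46]
144 263 283 [  1 -73 298] [54 49 40]
146 263 283 [  0 -80 298] [42 41 41]
148 264 283 [  0 -86 296] [38 38 36]
150 264 283 [  0 -87 291] [32 33 33]
152 264 284 [  0 -86 286] [34 34 33]
154 264 282 [  1 -87 281] [44 40 39]
156 263 277 [ -3 -64 263] [58 37 35]
158 264 277 [ -2 -65 258] [61 39 36]
160 264 276 [ -3 -65 253] [60 39 35]
162 264 276 [ -3 -65 248] [60 39 36]
164 264 276 [ -3 -63 242] [60 42 39]
166 265 275 [ -3 -63 237] [58 37 35]
168 265 275 [ -3 -64 232] [58 38 36]
170 265 274 [ -4 -63 226] [60 41 38]
172 265 274 [ -4 -64 221] [57 40 36]
174 265 274 [ -4 -63 215] [59 42 39]
176 265 274 [ -4 -64 210] [58 38 37]
178 266 274 [ -3 -64 205] [59 39 36]
180 266 274 [ -2 -62 199] [60 42 41]
182 267 273 [ -3 -65 196] [70 64 62]
184 268 275 [ -1 -75 196] [81 82 81]
186 267 275 [ -3 -78 193] [72 74 73]
188 267 275 [ -3 -79 188] [62 63 62]
190 267 274 [ -4 -77 181] [57 58 57]
192 266 274 [ -5 -74 173] [59 60 59]
194 266 274 [ -3 -68 164] [67 68 68]
196 265 273 [ -5 -64 155] [66 67 66]
198 265 273 [ -4 -61 148] [68 69 68]
200 265 272 [ -4 -56 138] [64 65 63]
202 264 272 [ -4 -51 128] [65 66 64]
204 264 271 [ -4 -49 121] [56 57 56]
206 264 271 [ -4 -44 112] [58 59 57]
208 264 270 [ -4 -39 102] [67 68 67]
210 262 271 [ -3 -26  87] [95 95 93]
212 262 270 [ -2 -24  79] [81 80 79]
214 262 265 [ -8 -21  70] [82 79 78]
```

The handle is already moving: its outer face at z = 188 went from about −66 to −79, with very light drag (≈1 N). The finger sits on its +y side as planned. Follow the path.

move_arm(commands=[[-4,0,2,0],[-4,0,2,0],[-4,0,2,0],[-5,0,2.5,0],[-5,0,2.5,0],[-4,0,1.5,0]])

```text
t: 26.05
tool_pos: [582.7, -83.8, 152.9]
orientation: [0.68, 0.733, -0.0, -0.0]
ft_force: [-0.1, 1.2, 0.4]
opening: 0.006
grasp_force: 0.8
```

move_arm(commands=[[-5,0,1.6,0],[-5,0,1.6,0],[-5,0,1.6,0],[-5,0,1.6,0],[-5,0,1.6,0]])

```text
t: 26.55
tool_pos: [584.6, -108.4, 145.0]
orientation: [0.68, 0.733, 0.0, -0.0]
ft_force: [0.1, 3.1, 1.7]
opening: 0.007
grasp_force: 1.7
```

```bash
python3 -c "
from h import *
p=state()['tool_pos'];print(sta(p[:2]),p,state()['ft_force']);handle()"
```

```text
[[  -0.80166703 -103.86201812]] [ 584.59692609 -108.42236785  145.03762309] [0.1482714  3.08316149 1.74869838]
153 286 286 [  20 -112  296] [68 66 67]
155 283 288 [  18 -123  297] [57 47 46]
157 268 288 [   0 -127  297] [50 35 34]
159 268 288 [   0 -127  293] [33 32 32]
161 268 287 [  -2 -127  289] [55 48 34]
163 268 287 [  -1 -123  282] [77 64 39]
165 267 288 [   1 -126  277] [52 48 42]
167 268 289 [   0 -134  278] [41 41 41]
169 269 289 [   0 -138  275] [37 37 36]
171 269 289 [   0 -137  270] [35 35 33]
173 269 289 [   1 -137  265] [35 34 34]
175 269 286 [  -2 -137  260] [45 40 41]
177 268 282 [   0 -115  241] [59 38 36]
179 268 281 [  -3 -115  235] [61 39 36]
181 268 281 [  -3 -115  231] [59 39 35]
183 269 281 [  -2 -115  225] [60 40 37]
185 269 280 [  -4 -116  221] [59 38 35]
187 269 280 [  -3 -115  215] [61 41 38]
189 270 280 [  -2 -116  210] [59 40 37]
191 270 279 [  -3 -115  205] [58 38 35]
193 270 279 [  -3 -116  200] [61 41 38]
195 269 279 [  -4 -114  193] [66 48 46]
197 270 279 [  -2 -114  188] [61 42 39]
199 270 279 [  -3 -115  183] [66 46 45]
201 271 279 [  -1 -116  178] [71 58 56]
203 272 278 [  -3 -122  177] [83 81 80]
205 272 280 [  -1 -126  174] [86 87 86]
207 270 280 [  -5 -127  170] [74 75 75]
209 268 279 [  -8 -129  165] [68 69 68]
211 266 277 [  -8 -113  149] [66 67 66]
213 265 275 [ -8 -97 132] [70 71 70]
215 262 273 [ -9 -71 106] [84 85 83]
217 260 272 [ -6 -40  75] [75 74 73]
```

move_arm(commands=[[-5,0,1.4,0],[-5,0,1.4,0],[-5,0,1.4,0],[-5,0,1.4,0]])

```text
t: 27.0
tool_pos: [586.2, -128.3, 140.0]
orientation: [0.68, 0.733, 0.0, -0.0]
ft_force: [-2.1, 6.1, 8.9]
opening: 0.006
grasp_force: 4.8
```

move_arm(commands=[[-5,0,1.6,0],[-4,0,2,0],[-3,0,3,0]])

```text
t: 27.3
tool_pos: [587.6, -141.7, 135.2]
orientation: [0.68, 0.734, -0.0, 0.001]
ft_force: [-6.9, -0.4, 21.8]
opening: 0.004
grasp_force: 9.6
```

move_arm(commands=[[-2,0,3,0],[-2,0,3,0],[-2,0,3,0],[0,0,0,0]])

```text
t: 27.7
tool_pos: [587.4, -147.2, 123.8]
orientation: [0.68, 0.733, -0.0, 0.0]
ft_force: [0.3, -0.3, 0.9]
opening: 0.004
grasp_force: 0.3
```

```bash
python3 -c "
from h import *
p=state()['tool_pos'];print(sta(p[:2]),p,state()['ft_force']);handle('g8.png')"
```

```text
[[  -0.90511094 -142.72058603]] [ 587.44806518 -147.17633547  123.7796625 ] [ 0.26876059 -0.31387613  0.91852881]
163 274 274 [ -14 -152  300] [32 23 21]
165 271 289 [   1 -161  299] [63 37 34]
167 272 289 [  -3 -163  296] [58 36 33]
169 271 289 [  -4 -162  290] [52 32 30]
171 271 290 [  -3 -162  286] [70 44 40]
173 272 291 [  -1 -165  283] [66 40 36]
175 272 292 [   0 -165  277] [56 35 34]
177 272 292 [  -1 -166  274] [40 33 33]
179 272 292 [  -1 -167  269] [40 38 33]
181 272 291 [   1 -163  261] [75 62 39]
183 271 292 [   1 -163  257] [61 54 40]
185 271 293 [   0 -168  256] [42 41 41]
187 272 293 [   0 -175  255] [40 39 40]
189 273 293 [   0 -176  251] [33 34 33]
191 273 293 [   0 -176  246] [34 34 33]
193 273 293 [   0 -176  241] [39 38 38]
195 273 286 [  -7 -175  237] [50 38 36]
197 272 285 [  -2 -154  216] [60 38 35]
199 272 285 [  -3 -154  211] [62 41 38]
201 272 285 [  -3 -154  205] [64 44 41]
203 273 284 [  -3 -154  200] [59 38 35]
205 273 284 [  -3 -153  195] [61 42 38]
207 270 283 [  -1 -154  190] [71 54 51]
209 260 283 [ -4 -38  97] [111 101  98]
211 260 283 [ -6 -72 117] [115 105 103]
213 260 283 [ -8 -86 122] [94 86 83]
215 260 282 [ -8 -98 126] [80 72 70]
217 260 282 [  -8 -149  160] [74 64 62]
219 269 282 [  -7 -153  157] [69 59 56]
221 271 281 [  -8 -153  151] [67 64 63]
223 272 283 [  -6 -162  153] [77 79 78]
225 274 284 [  -4 -168  151] [80 81 81]
227 275 284 [  -4 -171  148] [81 82 80]
229 277 283 [  -3 -173  145] [97 97 96]
```

View pics/g8.png

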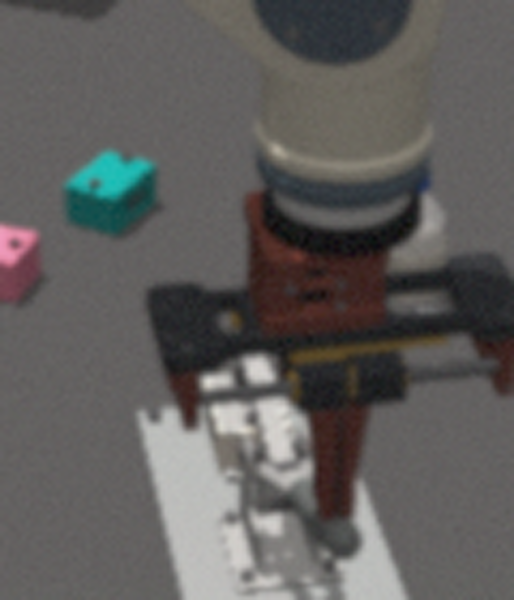

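The handle is now about 20° above level, with its end at crop (340,540) and the fingertip on top of it; the arm has swung over the cell. The brief 22 N came at the path's kink, so I'll go slower now, mostly downward.

move_arm(commands=[[-0.5,0,1,0],[-0.4,0,1,0],[-0.4,0,1,0],[-0.4,0,1,0],[0,0,0,0]])

```text
t: 28.25
tool_pos: [587.4, -147.7, 119.6]
orientation: [0.68, 0.733, -0.0, -0.0]
ft_force: [0.3, -0.1, 0.2]
opening: 0.006
grasp_force: 0.1
```

move_arm(commands=[[-0.4,0,1,0],[-0.4,0,1,0],[-0.4,0,1,0],[-0.4,0,1,0],[0,0,0,0]])

```text
t: 28.75
tool_pos: [587.7, -149.4, 115.9]
orientation: [0.68, 0.733, 0.0, -0.0]
ft_force: [0.5, 0.1, 0.1]
opening: 0.001
grasp_force: 0.4
```

move_arm(commands=[[-0.4,0,1,0],[-0.4,0,1,0],[-0.3,0,1,0],[0,0,0,0]])

```text
t: 29.15
tool_pos: [587.9, -150.5, 113.3]
orientation: [0.68, 0.733, 0.0, 0.0]
ft_force: [-1.4, 1.9, 5.1]
opening: 0.005
grasp_force: 2.7
```

Contact again (5 N). Continue in small steps.

move_arm(commands=[[-0.3,0,1,0],[-0.3,0,1,0],[0,0,0,0]])

```text
t: 29.45
tool_pos: [588.0, -151.1, 111.7]
orientation: [0.68, 0.733, 0.0, 0.0]
ft_force: [-2.6, 2.2, 7.9]
opening: 0.0
grasp_force: 4.1
```

move_arm(commands=[[-0.3,0,1,0],[-0.3,0,1,0],[0,0,0,0]])

```text
t: 29.75
tool_pos: [588.1, -151.7, 110.0]
orientation: [0.68, 0.733, 0.0, 0.0]
ft_force: [-3.4, 2.0, 10.6]
opening: 0.002
grasp_force: 5.3
```

move_arm(commands=[[-0.3,0,1,0],[-0.3,0,1,0],[0,0,0,0]])

```text
t: 30.05
tool_pos: [588.2, -152.3, 108.2]
orientation: [0.68, 0.733, 0.0, 0.0]
ft_force: [-3.8, 2.3, 12.1]
opening: 0.004
grasp_force: 6.2
```

move_arm(commands=[[-0.3,0,1,0],[-0.3,0,1,0],[0,0,0,0]])

```text
t: 30.35
tool_pos: [588.2, -153.0, 106.4]
orientation: [0.68, 0.733, 0.0, 0.0]
ft_force: [-4.0, 2.4, 13.4]
opening: 0.008
grasp_force: 6.7
```

move_arm(commands=[[-0.3,0,1,0],[-0.3,0,1,0],[0,0,0,0]])

```text
t: 30.65
tool_pos: [588.3, -153.6, 104.4]
orientation: [0.68, 0.733, 0.0, 0.0]
ft_force: [-4.7, 2.7, 13.8]
opening: 0.002
grasp_force: 6.9
```

move_arm(commands=[[-0.3,0,1,0],[-0.3,0,1,0],[0,0,0,0]])

```text
t: 30.95
tool_pos: [588.3, -154.3, 102.4]
orientation: [0.68, 0.733, 0.0, 0.0]
ft_force: [-4.0, 2.4, 13.7]
opening: 0.005
grasp_force: 6.7
```

move_arm(commands=[[-0.3,0,1,0],[-0.3,0,1,0],[-0.3,0,1,0],[0,0,0,0]])

```text
t: 31.35
tool_pos: [588.4, -155.2, 99.1]
orientation: [0.68, 0.733, 0.0, 0.0]
ft_force: [-3.5, 1.9, 11.5]
opening: 0.012
grasp_force: 5.7
```

move_arm(commands=[[-0.3,0,1,0],[-0.3,0,1,0],[-0.3,0,1,0],[0,0,0,0]])

```text
t: 31.75
tool_pos: [588.4, -156.1, 95.7]
orientation: [0.68, 0.733, 0.0, 0.0]
ft_force: [-2.1, 0.9, 8.2]
opening: 0.006
grasp_force: 3.9
```

```bash
python3 -c "
from h import *
p=state()['tool_pos'];print(sta(p[:2]),p,state()['ft_force']);handle()"
```

```text
[[  -0.67492922 -151.69419145]] [ 588.35981314 -156.10646949   95.66642601] [-2.05742289  0.91836309  8.23881891]
169 295 295 [  22 -181  299] [33 33 33]
171 291 294 [  17 -183  296] [44 43 43]
173 274 291 [  -5 -187  297] [27 23 23]
175 273 291 [  -5 -185  290] [57 34 31]
177 274 290 [  -5 -184  285] [57 34 31]
179 273 290 [  -2 -171  271] [60 36 34]
181 272 290 [  -4 -172  267] [59 36 34]
183 272 290 [  -3 -171  262] [52 33 31]
185 272 291 [  -2 -171  258] [69 44 40]
187 272 292 [  -1 -173  254] [67 41 37]
189 272 292 [  -2 -174  250] [56 35 33]
191 273 292 [  -1 -174  245] [40 33 33]
193 273 293 [   0 -175  241] [42 39 32]
195 273 292 [   1 -172  233] [74 61 39]
197 272 293 [   1 -172  229] [58 52 41]
199 272 293 [   0 -179  228] [41 41 41]
201 273 293 [   0 -184  227] [40 39 39]
203 273 293 [   0 -186  223] [35 36 34]
205 273 293 [   0 -185  218] [33 33 32]
207 260 293 [  -5 -185  211] [60 58 58]
209 260 286 [  -4 -162  189] [98 86 85]
211 260 286 [  -5 -154  181] [113  99  97]
213 263 285 [  -4 -161  178] [114 101  98]
215 265 285 [  -4 -163  173] [98 85 82]
217 266 285 [  -5 -162  168] [81 69 66]
219 268 284 [  -5 -162  163] [79 66 63]
221 268 284 [  -5 -162  158] [79 68 65]
223 269 283 [  -7 -161  152] [77 65 62]
225 270 283 [  -7 -161  146] [72 58 57]
227 271 283 [  -7 -162  141] [68 54 51]
229 272 283 [  -6 -163  136] [65 51 48]
231 273 283 [  -5 -164  131] [67 52 50]
233 273 282 [  -6 -162  125] [71 65 62]
235 274 283 [  -5 -169  125] [82 83 82]
237 275 284 [  -3 -174  123] [85 87 85]
239 276 284 [  -3 -177  120] [79 81 79]
241 277 284 [  -2 -180  116] [80 81 79]
243 279 282 [  -2 -180  111] [106 107 105]
```

The push peaked at ~14 N and is falling. Continue until the handle reaches its stop.

move_arm(commands=[[-0.3,0,1,0],[-0.3,0,1,0],[-0.3,0,1,0],[0,0,0,0]])

```text
t: 32.2
tool_pos: [588.4, -157.0, 92.1]
orientation: [0.68, 0.733, -0.0, 0.0]
ft_force: [-1.5, 0.5, 3.1]
opening: 0.006
grasp_force: 1.8
```

move_arm(commands=[[-0.3,0,1,0],[-0.3,0,1,0],[-0.3,0,1,0],[0,0,0,0]])

```text
t: 32.6
tool_pos: [588.2, -157.7, 88.5]
orientation: [0.68, 0.733, -0.0, -0.0]
ft_force: [0.2, -0.0, -1.2]
opening: 0.005
grasp_force: 0.0
```

move_arm(commands=[[-0.3,0,1,0],[-0.3,0,1,0],[-0.2,0,1,0],[0,0,0,0]])

```text
t: 33.0
tool_pos: [588.3, -158.5, 85.8]
orientation: [0.68, 0.733, -0.0, -0.0]
ft_force: [1.2, -1.5, -0.2]
opening: 0.006
grasp_force: 0.0
```

It has snapped over. Follow down until a light touch confirms it is on its stop.

move_arm(commands=[[-0.2,0,1,0],[0,0,1,0],[0,0,1,0],[0,0,1,0],[0,0,0,0]])

```text
t: 33.5
tool_pos: [588.4, -158.7, 81.8]
orientation: [0.68, 0.733, -0.0, -0.0]
ft_force: [0.0, -0.6, -0.7]
opening: 0.006
grasp_force: 0.0
```

move_arm(commands=[[0,0,1,0],[0,0,1,0],[0,0,0,0]])

```text
t: 33.8
tool_pos: [588.4, -158.7, 79.8]
orientation: [0.68, 0.733, -0.0, -0.0]
ft_force: [0.2, -0.2, -0.4]
opening: 0.004
grasp_force: 0.0
```

move_arm(commands=[[0,0,0.8,0],[0,0,0,0]])

```text
t: 34.0
tool_pos: [588.4, -158.7, 79.1]
orientation: [0.68, 0.733, -0.0, -0.0]
ft_force: [-0.3, -0.2, -0.5]
opening: 0.01
grasp_force: 0.0
```

move_arm(commands=[[0,0,0.8,0],[0,0,0.7,0],[0,0,0,0]])

```text
t: 34.3
tool_pos: [588.4, -158.7, 77.6]
orientation: [0.68, 0.733, -0.0, -0.0]
ft_force: [0.6, -0.2, -0.3]
opening: 0.007
grasp_force: 0.0
```

move_arm(commands=[[0,0,-5,0],[0,0,-20,0],[0,0,-35,0],[0,0,-45,0],[0,0,-45,0],[0,-15,-30,0],[0,-35,-5,0],[0,-45,0,0],[0,-45,0,0],[0,-40,0,0],[0,-20,0,0],[0,0,0,0]])

```text
t: 35.5
tool_pos: [386.8, -173.7, 263.2]
orientation: [0.68, 0.733, -0.0, 0.0]
ft_force: [1.3, 0.7, 0.7]
opening: 0.007
grasp_force: 0.0
```

```bash
python3 - <<'E'
from h import *
handle()
im,d,w=cloud("side"); im2,d2,w2=cloud("top")
a=cv2.resize(im[130:250,210:310],(400,480),interpolation=cv2.INTER_CUBIC)
b=cv2.resize(im2[150:250,200:300],(400,480),interpolation=cv2.INTER_CUBIC)
save(np.hstack([a,b]),"g9.png"); print(state()["t"],state()["ft_force"])
V,U=np.mgrid[0:384,0:512]
m=(w2[...,2]>40)&(w2[...,2]<52)&(U>208)&(U<242)&(V>184)&(V<215); p=sta(w2[m][:,:2]); print(m.sum(),np.percentile(p,[2,98],axis=0))
E
```

```text
206 270 273 [ 12 -22  94] [149 148 146]
208 260 273 [ -2 -25  92] [149 146 145]
210 260 273 [ -2 -32  91] [162 160 157]
212 262 273 [ -3 -42  93] [189 187 184]
214 263 274 [ -2 -52  93] [189 187 184]
216 264 274 [ -2 -59  92] [186 184 181]
218 265 274 [ -3 -64  91] [154 153 150]
220 268 274 [ -2 -83  99] [123 125 122]
222 268 275 [ -3 -91  99] [120 123 121]
224 268 276 [ -3 -97  98] [120 122 120]
226 269 277 [  -2 -103   98] [119 122 119]
228 269 277 [  -4 -111   97] [116 119 116]
230 270 278 [  -4 -121  100] [119 121 119]
232 271 279 [  -2 -126   98] [120 122 120]
234 271 280 [  -3 -134   99] [121 123 120]
236 272 280 [  -3 -141   99] [117 120 118]
238 273 281 [  -3 -148   98] [121 123 121]
240 273 282 [  -3 -156   99] [120 122 120]
242 274 282 [  -4 -163  100] [117 120 117]
244 275 283 [  -4 -171   99] [120 122 120]
246 275 284 [  -4 -177  100] [118 120 118]
248 276 284 [  -2 -179   96] [100 102 100]
250 277 284 [  -2 -182   93] [84 86 84]
252 278 282 [  -3 -183   88] [89 89 89]
35.65 [ 0.23922014 -0.29578825 -0.89945447]
301 [[-22.52293459  75.51206396]
 [ 22.46130526 136.88706484]]
```

View pics/g9.png

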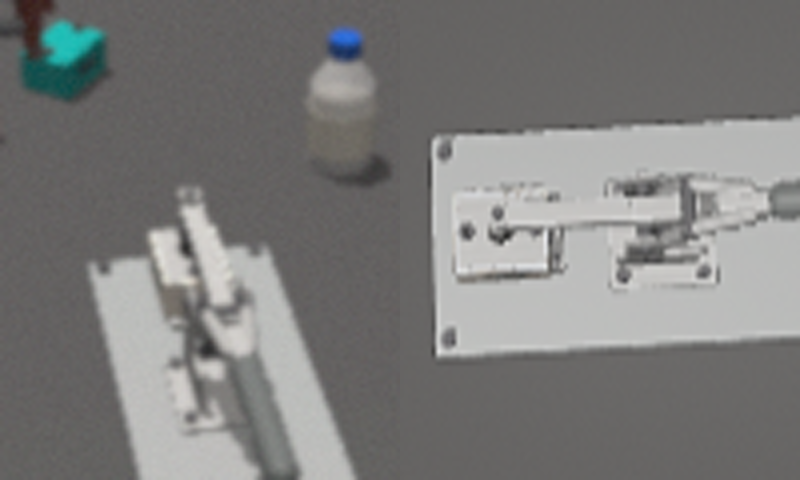

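The clamp is locked. The handle is nearly level, its top at z ≈ 99–100 and its end at y = −183 (expected −184). The arm lies level over the cell, and the cell is home (x −22.5…22.5, y up to 136.9). The robot is clear, so I'm handing in.

```bash
python3 -c "
from bench import *
print(close_job())"
```

```text
the job is handed in; nothing more can be done
None
```

The job is handed in at about 36 s: the flow cell is flat and home against both stops and the clamp is locked on its stop (about 14 N to pass dead centre, one brief 22 N on the handle earlier); the TCP height reading was roughly 25–28 mm low, and I corrected for it from the cameras and by touch.

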